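# Rake ceramic stirring rods into a tight parallel row

## Robot

A 6-joint arm with a two-finger parallel gripper is mounted at the origin on the work surface. World frame = base frame: x ahead of the robot, y to its left, z up, the work surface at z = 0. Lengths are in m, angles in rad, forces in N, time in s.
With the tool pointing down it reaches from about 0.375 to 0.9 m from the base axis. Payload 3.1 kg.
Tool frame: the origin (TCP) lies on the centre line of the jaws, within the pads' length; the fingertips stand 25 mm ahead of it and the grasp point (between the pads) lies 6 mm ahead of it; x points along the fingers, y is the direction in which the jaws open and shut, and the axes are right-handed (so a half turn about x gives the same grasp; the last joint's range is limited). The gripper opens to 87 mm and grips with 3 to 60 N. Pads are 19 mm wide; open, the fingers measure 117 mm over their backs; the gripper's body (75 mm by 190 mm) begins 51 mm behind the grasp point.
Start: joints at [1.137, 0.527, 1.433, -0, 1.181, -0.178], TCP at [0.157, 0.605, 0.248] pointing down, gripper open.
Joint ranges: [-3.08, 3.08], [-0.75, 2.2], [0.22, 2.44], [-1.43, 4.57], [0, 2.65], [-2.85, 2.85]. Speed limits (rad/s): [2.79, 2.79, 3.14, 3.14, 3.14, 3.14].

## Interface

Orientations are given as a unit quaternion [x, y, z, w].
In Python, from rig import robot gives the robot as it stands. The module is installed in compiled form; this text tells all that it offers.
- The arm moves only by the tool move_arm, never from a script. Its argument "commands" is a list of rows, each a list of 5 numbers: the gripper's target within -1 to 1 (shut at 1, half-way at 0, fully open at -1), then the shift along the tool's x, y, z in mm, then the turn about the tool's x in degrees. A call has 1 to 8 rows; each row is the pose to reach, as a shift and turn from the pose commanded when the call began, along the tool's axes at that moment; what a row does not reach only later rows make up. A row lasts 1/12 s, in which the tool goes at most 41.7 mm and 7.16 degrees, less where a joint would pass 70% of its speed; a pose out of reach is approached as far as the arm can. A call with a gripper value outside its range is refused whole. The fingers move at their own pace and stop on an object; "newtons" is the grip in N (left out, the last holds). Time passes only in rows, so rows that repeat a pose let the fingers close. It gives the time, the measured TCP pose, the force and the opening at its end, in the units of the state.
- robot.get_obs(): the state, without advancing time (a new reading comes with each control period).
- robot.camera(name): name is "side" or "top" or "wrist"; returns a dict with "image" (480x640x3 uint8, red, green, blue), "fx", "fy", "cx", "cy" (pixels), "xyz" and "rotation" of the camera in the world; the wrist camera has in their place "tool_from_camera" (4x4, takes a point from camera to tool coordinates, whose origin is the TCP and whose axes are the tool frame's). Camera axes: x right, y down, z forward; pixel columns grow to the right and rows downward; lengths in m; the calibration is good to about 2 mm. A picture is of the moment at which its call begins: read the wrist's pose just before it. There is no depth.
- robot.hand_in(): hands the job in, once; it reports no verdict.
Trained networks look in a picture, given as the dict that the camera call returned (one of the last four; its "shot" number tells which), for a name from the list of things; names that differ only in an ending like _2 or _b are one class to them, and where a whole thing is asked for, a point or a joint stands for the part that bears it (a point fixed in the world has none). Each returns a list of dicts, best first, with "p" (0 to 1); they miss things now and then, are a little off and sometimes report something else, mostly with a low value. They report only what shows in the picture. A call takes as long as a camera call. They do not tell look-alikes from the thing itself.
- robot.regions_of(picture, name): "pixels" (480x640 bool, what is visible of it) and "bbox" ([left, top, right, bottom] in pixels, round what is visible of it).
The state is a dict: "time": time; "q": joint angles; "joint_velocities": joint speeds; "joint_torque": joint torques, N m; "position": TCP position; "tool_rot": TCP orientation; "ft_force": force on the tool from outside, world axes, zero at the start; "moment": the same for the moment, N m; "grip_width": finger opening in m.
Only numpy, scipy, OpenCV 4.12 (cv2) and the standard library are available. Lean on these libraries where they do the work, as an engineer would, in place of code of your own. Each camera call takes 0.05 s, during which the arm holds its last target.

## Task

Take the rake from its cork rest and, with the rake only, comb the scattered ceramic rods along the tray until they lie side by side, flat and parallel against the black stop bar; then press them snug and hold for a moment, gently, since the ceramic chips. Back the rake off, leaving the rods parallel before the stop, and stand it upright on its cork rest again, leaving everything else alone.

Things in the scene. Friction and masses are not known exactly. Their poses are not given: they have to be found in the camera images.
- rake: hand rake, 0.2 kg, standing on its tine tips. Head bar 32 (x) by 112 mm (y), 19 to 31 mm above the tips; two rows of seven 5 mm tines, outer faces at x = +-15 mm; upright wooden grip 22 (x) by 44 mm (y), 31 to 86 mm above the tips. Origin: middle of the tine tips' plane; z up. Grip it low, across its 22 mm, about 80 N, so the push goes through the pads
- rest: cork rest pad, 70 mm (x) by 150 mm (y), 6 mm thick, fixed on the bench; origin: centre of its underside. At the start the rake stands at its middle, their axes about parallel.
- tray: fixed grey tray, origin on its underside; inside x = -170 to +205 mm, y = -85 to +85 mm, floor 4 mm up, walls 4 mm thick, 20 mm high. x points to the stop, away from the end where the rake goes in: there the floor is free of rods below x = -130 mm, room for the rake head across the tray, centred at x = -150
- stop: fixed steel rail across the tray, 160 (y) x 10 x 22 mm high; origin on the tray floor, middle of its face towards -x; axes as the tray's. Before it, set rigidly, a black pad bar 18 mm high (the stop): its face stands 6 to 34 mm before the rail's, unmeasured: feel for it, creeping (10 mm/s) from 115 mm off. Snug: over 6 N on the stop for 0.5 s; over 13 N chips rods; their drag adds 1 N
- rod0: white ceramic stirring rod, eight-sided, 100 mm long along its y axis, unsorted thickness between 10 and 13 mm (not marked), about 30 g; origin at the middle of its axis. It lies on the tray floor, up to 0.36 rad askew, and is to lie parallel to the rail.
- rod1: white ceramic stirring rod, eight-sided, 100 mm long along its y axis, unsorted thickness between 10 and 13 mm (not marked), about 30 g; origin at the middle of its axis. It lies on the tray floor, up to 0.36 rad askew, and is to lie parallel to the rail.
- rod2: white ceramic stirring rod, eight-sided, 100 mm long along its y axis, unsorted thickness between 10 and 13 mm (not marked), about 30 g; origin at the middle of its axis. It lies on the tray floor, up to 0.36 rad askew, and is to lie parallel to the rail.
- rod3: white ceramic stirring rod, eight-sided, 100 mm long along its y axis, unsorted thickness between 10 and 13 mm (not marked), about 30 g; origin at the middle of its axis. It lies on the tray floor, up to 0.36 rad askew, and is to lie parallel to the rail.
- rod4: white ceramic stirring rod, eight-sided, 100 mm long along its y axis, unsorted thickness between 10 and 13 mm (not marked), about 30 g; origin at the middle of its axis. It lies on the tray floor, up to 0.36 rad askew, and is to lie parallel to the rail.
- stopper_a: black rubber stopper, 26 mm wide, 24 mm high, standing in the tray's pocket behind the steel rail; bystander, leave alone; origin: centre of its underside.
- stopper_b: a second such stopper in the same pocket; bystander; origin: centre of its underside.
- jar: small amber jar with white lid, 48 mm wide, 60 mm high; bystander on the bench; origin: centre of its underside.
- dish: shallow white dish, 80 mm wide, 16 mm high; bystander; origin: centre of its underside.
- beaker: glass beaker, 72 mm wide, 90 mm high; bystander; origin: centre of its underside.
- wash: white plastic bottle, 64 mm wide, 160 mm high; bystander; origin: centre of its underside.
- tipbox: blue box with clear lid, 87 x 122 x 62 mm; bystander; origin: centre of its underside.
Not all that is in view belongs to the job. Of the things that look like the rest, the middle-sized one is meant. There is more than one size of the rake; the one meant has the size given above.

How it is judged:
By the outcome, as a careful person would: the job done as asked, in the order asked, and still so for the second after the job is handed in, with the robot touching nothing.
It also fails if it takes over 67 s, if anything falls off the work surface, if the arm or the gripper's body presses on something with over 40 N, if the wrist force passes 120 N, or if a joint passes its speed limit or range.

## Working session

There is one attempt and no reset: what is moved stays moved. The work goes in short steps, Python scripts to look and compute and a tool call to move; the robot and the scene stay as the last step left them, time stands still between calls to the robot, and variables do not carry over. Pictures are saved under pics/ and viewed, and the job is handed in when it is done.

Besides the shell and the picture viewer there is one more tool, called after "Request:" as a command line: name --pt "numbers of a row" for each row, then --argument value for the rest. move_arm: Moves the arm, as the interface text tells. Its arguments: {"type":"object","properties":{"commands":{"type":"array","items":{"type":"array","items":{"type":"number"}}},"newtons":{"type":"number"}},"required":["commands"]}

```bash
mkdir -p pics; cat > h.py <<'E'
import numpy as np, cv2, pickle
from rig import robot
def shot(name,fn=None):
    o=robot.get_obs(); c=robot.camera(name)
    if fn: cv2.imwrite('pics/'+fn,c['image'][:,:,::-1])
    return o,c
E
python3 - <<'E'
from h import *
o,c=shot('top','top0.png'); o2,c2=shot('side','side0.png')
print({k:np.round(v,4) for k,v in o.items()})
for x in (c,c2): print({k:(v if k!='image' else 0) for k,v in x.items()})
pickle.dump((c,c2),open('c0.pkl','wb'))
for n in ['rake','rest','tray','stop','rod0','jar','dish']:
    for x,l in ((c,'top'),(c2,'side')):
        for r in robot.regions_of(x,n): print(n,l,round(float(r['p']),2),r['bbox'],r['pixels'].sum())
E
```

```text
{'time': np.float64(0.0), 'q': array([ 1.1375,  0.5285,  1.434 , -0.    ,  1.1814, -0.1785]), 'joint_velocities': array([-0.0015, -0.0012,  0.0015,  0.0002,  0.0007, -0.0003]), 'joint_torque': array([ 2.00000e-04, -4.40026e+01, -1.76598e+01,  6.34000e-02,
        5.80000e-02, -1.00000e-04]), 'position': array([0.1572, 0.6042, 0.2465]), 'tool_rot': array([ 0.0891,  0.7016, -0.0906,  0.7011]), 'ft_force': array([ 0.3099, -0.3413, -0.573 ]), 'moment': array([-0.0088, -0.0428,  0.0147]), 'grip_width': np.float64(0.0869)}
{'image': 0, 'fx': 478.9304697863656, 'fy': 478.9304697863656, 'cx': 327.6813248046298, 'cy': 241.4776314517147, 'xyz': array([ 0.41963194, -0.01007117,  1.31892612]), 'rotation': array([ 0.71564568, -0.69728946,  0.02446772, -0.03224915]), 'shot': 1}
{'image': 0, 'fx': 489.4660197207751, 'fy': 489.4660197207751, 'cx': 324.87781125010093, 'cy': 239.71789986831587, 'xyz': array([ 0.28564321, -1.16293401,  1.05494626]), 'rotation': array([ 0.90080644, -0.10040093,  0.04854069, -0.41965606]), 'shot': 2}
rake top 0.98 [417.6, 215.7, 442.4, 257.5] 610
rake top 0.67 [482.3, 32
[... 605 characters left out ...]
0.27 [305.6, 155.4, 341.2, 180.8] 787
tray top 0.59 [220.9, 188.1, 362.6, 258.7] 7821
tray side 0.98 [289.1, 195.8, 364.4, 276.3] 3170
stop top 0.94 [237.2, 193.3, 255.3, 255.7] 541
stop side 0.93 [295.0, 200.5, 335.5, 216.5] 442
rod0 top 0.69 [279.2, 202.9, 282.1, 236.2] 143
rod0 top 0.6 [257.4, 209.5, 271.7, 240.9] 202
rod0 top 0.59 [328.3, 208.0, 342.3, 241.1] 191
rod0 top 0.45 [292.7, 204.2, 305.6, 241.8] 136
rod0 side 0.59 [302.9, 212.0, 328.2, 219.5] 104
rod0 side 0.45 [319.7, 237.9, 342.1, 246.5] 105
jar top 0.64 [402.9, 170.1, 424.1, 189.3] 296
jar side 0.61 [325.0, 288.3, 363.9, 325.2] 711
dish top 0.93 [470.9, 251.8, 498.3, 280.4] 666
dish side 0.78 [314.0, 345.3, 345.4, 371.5] 604
```

View pics/top0.png

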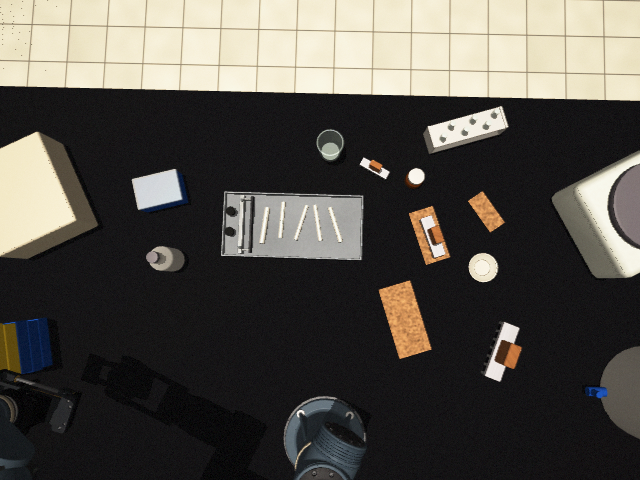

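View pics/side0.png

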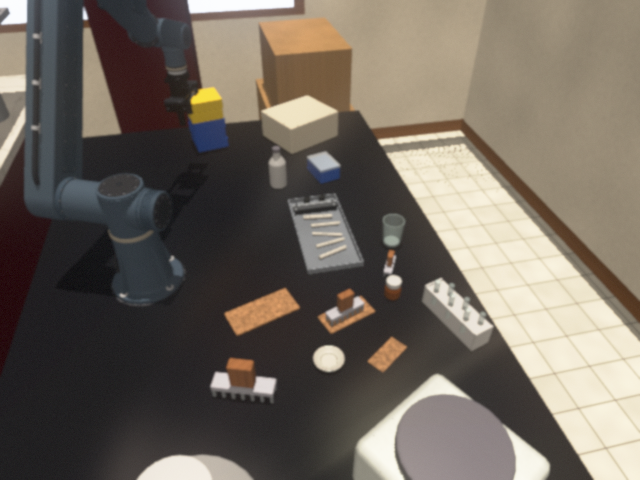

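```bash
python3 - <<'E'
from h import *
c,c2=pickle.load(open('c0.pkl','rb'))
im=c['image'][170:290,215:475,::-1]
cv2.imwrite('pics/top0z.png',cv2.resize(im,None,fx=3,fy=3,interpolation=cv2.INTER_CUBIC))
E
```

```text
(no output)
```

View pics/top0z.png

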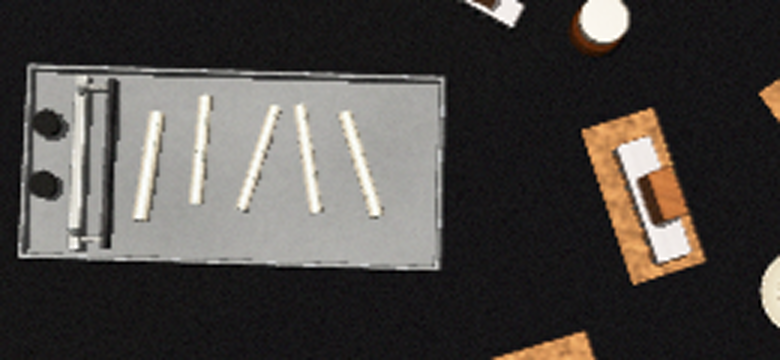

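```bash
cat >> h.py <<'E'
from scipy.spatial.transform import Rotation as R
def campose(c,o=None):
    if 'xyz' in c: return R.from_quat(c['rotation']).as_matrix(), np.array(c['xyz'])
    T=np.array(c['tool_from_camera']); Rt=R.from_quat(o['tool_rot']).as_matrix()
    return Rt@T[:3,:3], Rt@T[:3,3]+o['position']
def toworld(c,px,z,o=None):
    Rm,t=campose(c,o); px=np.atleast_2d(np.array(px,float))
    d=np.c_[(px[:,0]-c['cx'])/c['fx'],(px[:,1]-c['cy'])/c['fy'],np.ones(len(px))]@Rm.T
    return (t+d*((np.array(z)-t[2])/d[:,2])[:,None])
def topix(c,P,o=None):
    Rm,t=campose(c,o); q=(np.atleast_2d(P)-t)@Rm
    return np.c_[q[:,0]/q[:,2]*c['fx']+c['cx'],q[:,1]/q[:,2]*c['fy']+c['cy']]
E
python3 - <<'E'
from h import *
c,c2=pickle.load(open('c0.pkl','rb'))
print(R.from_quat(c['rotation']).as_matrix().round(3))
tc=np.array([(28,63),(446,75),(440,270),(18,257)])/3+[215,170]
w=toworld(c,tc,0.02)
print('tray',w.round(4), [np.linalg.norm(w[i]-w[(i+1)%4]).round(4) for i in range(4)],w.mean(0))
d=w[0]+w[3]-w[1]-w[2]; print('tray x dir',np.arctan2(d[1],d[0]))
im=c['image'].astype(int)
hsv=cv2.cvtColor(c['image'],cv2.COLOR_RGB2HSV)
# cork outline: rest corners in crop
rc=np.array([(581,130),(653,108),(707,260),(635,286)])/3+[215,170]
w=toworld(c,rc,0.006); print('rest',w.round(4),[np.linalg.norm(w[i]-w[(i+1)%4]).round(4) for i in range(4)],w.mean(0))
d=w[3]+w[2]-w[0]-w[1]; print('rest long dir',np.arctan2(d[1],d[0]))
for n in ['rake','rest','tray']:
  pass
hd=np.array([(614,148),(650,136),(692,254),(660,266)])/3+[215,170]
w=toworld(c,hd,0.006+.031); print('head',w.round(4),[np.linalg.norm(w[i]-w[(i+1)%4]).round(4) for i in range(4)],w.mean(0))
E
```

```text
[[ 0.026 -0.996  0.08 ]
 [-1.    -0.025  0.012]
 [-0.01  -0.08  -0.997]]
tray [[ 0.6558  0.2935  0.02  ]
 [ 0.6541 -0.0896  0.02  ]
 [ 0.4759 -0.0878  0.02  ]
 [ 0.4777  0.2948  0.02  ]] [np.float64(0.3831), np.float64(0.1783), np.float64(0.3826), np.float64(0.1781)] [0.56590147 0.10269617 0.02      ]
tray x dir 1.5661454047077252
rest [[ 0.6086 -0.2155  0.006 ]
 [ 0.6306 -0.2814  0.006 ]
 [ 0.4919 -0.3318  0.006 ]
 [ 0.4665 -0.2665  0.006 ]] [np.float64(0.0695), np.float64(0.1476), np.float64(0.0701), np.float64(0.1509)] [ 0.54942139 -0.27378522  0.006     ]
rest long dir -2.795292989475751
head [[ 0.5886 -0.2404  0.037 ]
 [ 0.6002 -0.2725  0.037 ]
 [ 0.4952 -0.3108  0.037 ]
 [ 0.4838 -0.2825  0.037 ]] [np.float64(0.0342), np.float64(0.1118), np.float64(0.0306), np.float64(0.1129)] [ 0.54196429 -0.27654924  0.037     ]
```

```bash
cat >> h.py <<'E'
def shift(target,o=None,yaw_y=None,pos=None,rot=None):
    """mm shift in tool axes from current pose; yaw_y: desired world angle of tool y"""
    o=o or robot.get_obs(); Rt=R.from_quat(o['tool_rot']).as_matrix()
    s=Rt.T@(np.array(target)-o['position'])*1000
    a=np.arctan2(Rt[1,1],Rt[0,1])
    out={'shift':s.round(1),'tooly_ang':round(float(a),4),'tilt':Rt[:,0].round(4)}
    if yaw_y is not None:
        d=(yaw_y-a+np.pi/2)%np.pi-np.pi/2   # jaw symmetric
        out['turn_deg']=round(-np.degrees(d),2)  # tool x down
    return out
E
python3 - <<'E'
from h import *
print(shift([0.5,-0.276,0.30],yaw_y=np.pi/2+.346))
o,c=shot('wrist','w0.png'); print({k:(v if k!='image' else 0) for k,v in c.items()})
E
```

```text
{'shift': array([ -52.4, -766. ,  553.4]), 'tooly_ang': 1.316, 'tilt': array([ 1.e-04,  1.e-04, -1.e+00]), 'turn_deg': np.float64(-34.42)}
{'image': 0, 'fx': 405.54753893099684, 'fy': 405.54753893099684, 'cx': 316.42926582726517, 'cy': 233.27088097601933, 'tool_from_camera': array([[ 1.45842751e-03, -2.80925965e-01,  9.59728334e-01,
        -1.37980076e-01],
       [ 9.99998883e-01,  9.54543178e-05, -1.49168284e-03,
         7.47147434e-04],
       [ 3.27442227e-04,  9.59729437e-01,  2.80925790e-01,
        -7.61713149e-02],
       [ 0.00000000e+00,  0.00000000e+00,  0.00000000e+00,
         1.00000000e+00]]), 'shot': 3}
```

View pics/w0.png

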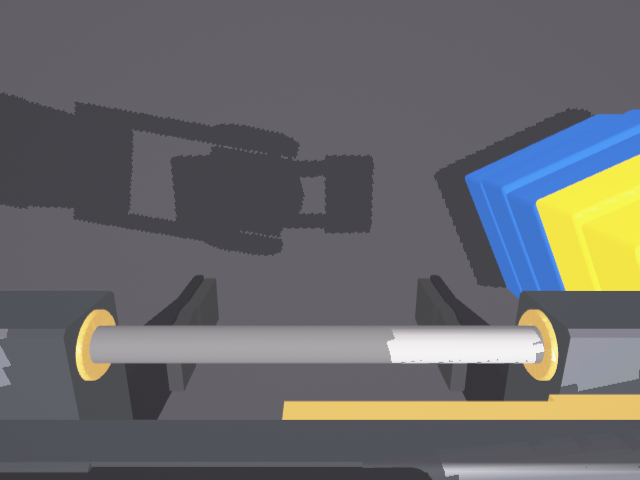

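```bash
python3 - <<'E'
from h import *
print(shift([0.6,0.1,0.36],yaw_y=1.566))
E
```

```text
{'shift': array([-112.4, -377. ,  555.5]), 'tooly_ang': 1.316, 'tilt': array([ 0.,  0., -1.]), 'turn_deg': np.float64(-14.32)}
```

Request:
move_arm --pt "-1 -60 -190 280 -7" --pt "-1 -60 -190 280 -7" --pt "-1 -60 -190 280 -7" --pt "-1 -60 -190 280 -7" --pt "-1 -60 -190 280 -7" --pt "-1 -112 -377 556 -14.3" --pt "-1 -112 -377 556 -14.3" --pt "-1 -112 -377 556 -14.3"

```text
time: 1.52
position: [0.3721, 0.3598, 0.3037]
tool_rot: [0.002, 0.707, -0.001, 0.707]
ft_force: [1.5, -0.1, 0.1]
grip_width: 0.0869
```

```bash
python3 - <<'E'
from h import *
print(shift([0.6,0.1,0.36],yaw_y=1.566))
E
```

```text
{'shift': array([ -56.3, -258.9,  229. ]), 'tooly_ang': 1.5667, 'tilt': array([ 5.e-04,  4.e-04, -1.e+00]), 'turn_deg': np.float64(0.04)}
```

Request:
move_arm --pt "-1 -56 -259 229 0" --pt "-1 -56 -259 229 0" --pt "-1 -56 -259 229 0" --pt "-1 -56 -259 229 0" --pt "-1 -56 -259 229 0" --pt "-1 -56 -259 229 0" --pt "-1 -56 -259 229 0" --pt "-1 -56 -259 229 0"

```text
time: 2.18
position: [0.5889, 0.1119, 0.357]
tool_rot: [0.002, 0.707, -0.002, 0.707]
ft_force: [0.3, 0.5, 0.2]
grip_width: 0.0875
```

Request:
move_arm --pt "-1 0 -20 20 0" --pt "-1 0 -20 20 0" --pt "-1 0 -20 20 0" --pt "-1 0 -20 20 0"

```text
time: 2.52
position: [0.607, 0.0939, 0.356]
tool_rot: [0.002, 0.708, -0.002, 0.706]
ft_force: [-1.0, 0.4, 0.5]
grip_width: 0.0872
```

```bash
python3 - <<'E'
from h import *
o,c=shot('wrist','w1.png'); pickle.dump((o,c),open('w1.pkl','wb')); print(o['position'],o['time'],o['joint_velocities'])
E
```

```text
[0.60700146 0.0939114  0.35600059] 2.5167 [ 0.024238   -0.01226261  0.01291707 -0.00107667 -0.00212775 -0.00298491]
```

View pics/w1.png

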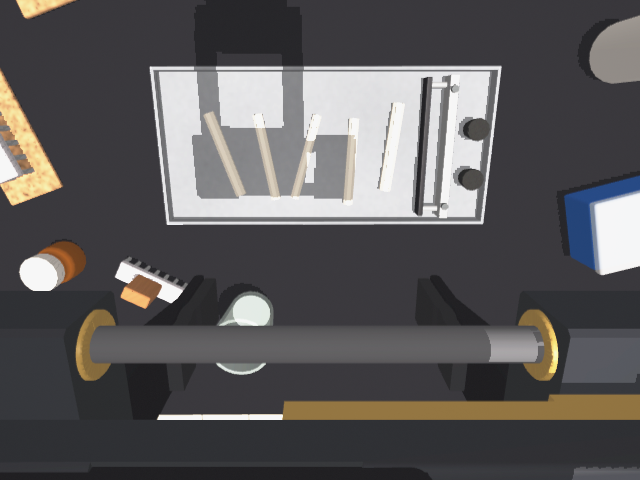

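```bash
python3 - <<'E'
from h import *
o,c=pickle.load(open('w1.pkl','rb'))
w=toworld(c,[(150.5,67),(500.5,67),(484,223),(167,223)],0.02,o)
print(w.round(4),[np.linalg.norm(w[i]-w[(i+1)%4]).round(4) for i in range(4)],w.mean(0))
d=w[1]+w[2]-w[0]-w[3]; print(np.arctan2(d[1],d[0]))
d=w[0]+w[1]-w[2]-w[3]; print(np.arctan2(-d[0],-d[1])) if 0 else print(np.arctan2(d[1],d[0])+np.pi/2)
im=c['image'][50:240,140:510,::-1]
cv2.imwrite('pics/w1z.png',cv2.resize(im,None,fx=2.1,fy=2.1,interpolation=cv2.INTER_CUBIC))
rods=[((208,113),(241,195)),((257,115),(276,198)),((316,115),(296,196)),((354,120),(348,203)),((398,103),(385,191))]
for a,b in rods:
    p=toworld(c,[a,b],0.012,o); print('rod',p[:,:2].round(3).tolist(),np.linalg.norm(p[0]-p[1]).round(3),p.mean(0)[:2].round(3))
print('pad left edge',toworld(c,[(422,78),(414,214)],0.022,o)[:,:2], 'rail left',toworld(c,[(445,77),(437,217)],0.026,o)[:,:2])
E
```

```text
[[ 0.4795 -0.0859  0.02  ]
 [ 0.4817  0.2949  0.02  ]
 [ 0.6571  0.2961  0.02  ]
 [ 0.655  -0.0869  0.02  ]] [np.float64(0.3807), np.float64(0.1754), np.float64(0.3831), np.float64(0.1755)] [0.56833078 0.10455286 0.02      ]
1.5650548814241725
-1.5703517207652826
rod [[0.528, -0.029], [0.623, 0.003]] 0.1 [ 0.575 -0.013]
rod [[0.53, 0.027], [0.627, 0.045]] 0.098 [0.578 0.036]
rod [[0.531, 0.094], [0.624, 0.069]] 0.097 [0.577 0.082]
rod [[0.536, 0.137], [0.633, 0.132]] 0.097 [0.585 0.135]
rod [[0.518, 0.187], [0.619, 0.176]] 0.101 [0.568 0.182]
pad left edge [[0.4926122  0.2097817 ]
 [0.64499099 0.21039637]] rail left [[0.49207128 0.23359354]
 [0.64784308 0.23695778]]
```

View pics/w1z.png

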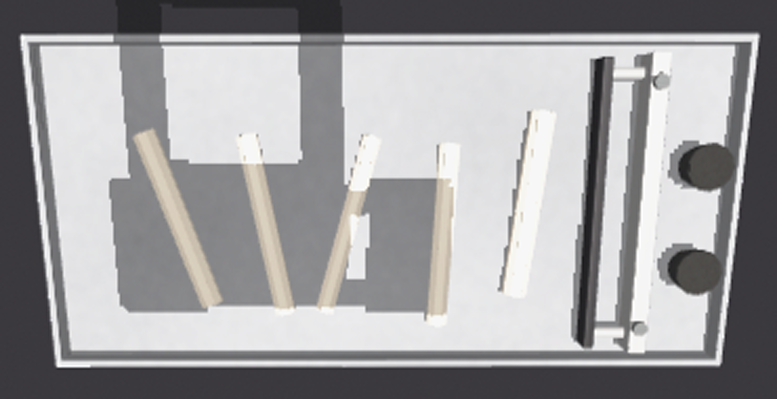

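```bash
python3 - <<'E'
from h import *
print(shift([0.57,-0.27,0.29],yaw_y=1.917))
E
```

```text
{'shift': array([  66. , -364.7,  -35. ]), 'tooly_ang': 1.5664, 'tilt': array([-1.6e-03,  5.0e-04, -1.0e+00]), 'turn_deg': np.float64(-20.09)}
```

Request:
move_arm --pt "-1 66 -365 -35 -20" --pt "-1 66 -365 -35 -20" --pt "-1 66 -365 -35 -20" --pt "-1 66 -365 -35 -20" --pt "-1 66 -365 -35 -20" --pt "-1 66 -365 -35 -20" --pt "-1 66 -365 -35 -20" --pt "-1 66 -365 -35 -20"

```text
time: 3.23
position: [0.5746, -0.2281, 0.2983]
tool_rot: [-0.122, 0.696, 0.122, 0.697]
ft_force: [0.5, -0.1, -0.2]
grip_width: 0.0872
```

```bash
python3 - <<'E'
from h import *
print(shift([0.57,-0.27,0.29],yaw_y=1.917))
E
```

```text
{'shift': array([  8.3, -37.8, -18.5]), 'tooly_ang': 1.9172, 'tilt': array([ 0.e+00,  4.e-04, -1.e+00]), 'turn_deg': np.float64(0.01)}
```

Request:
move_arm --pt "-1 8 -34 -18 0" --pt "-1 8 -34 -18 0" --pt "-1 8 -34 -18 0" --pt "-1 8 -34 -18 0" --pt "-1 8 -34 -18 0"

```text
time: 3.65
position: [0.57, -0.2642, 0.2907]
tool_rot: [-0.122, 0.696, 0.122, 0.697]
ft_force: [0.5, -0.3, 0.4]
grip_width: 0.0872
```

```bash
python3 - <<'E'
from h import *
o,c=shot('wrist','w2.png'); pickle.dump((o,c),open('w2.pkl','wb')); print(o['position'],o['time'],o['joint_velocities'].round(3))
im=c['image'][0:300,150:490,::-1]
cv2.imwrite('pics/w2z.png',cv2.resize(im,None,fx=2,fy=2,interpolation=cv2.INTER_CUBIC))
E
```

```text
[ 0.57004131 -0.26417874  0.29072596] 3.65 [ 0.007 -0.003 -0.006 -0.004 -0.001  0.001]
```

View pics/w2z.png

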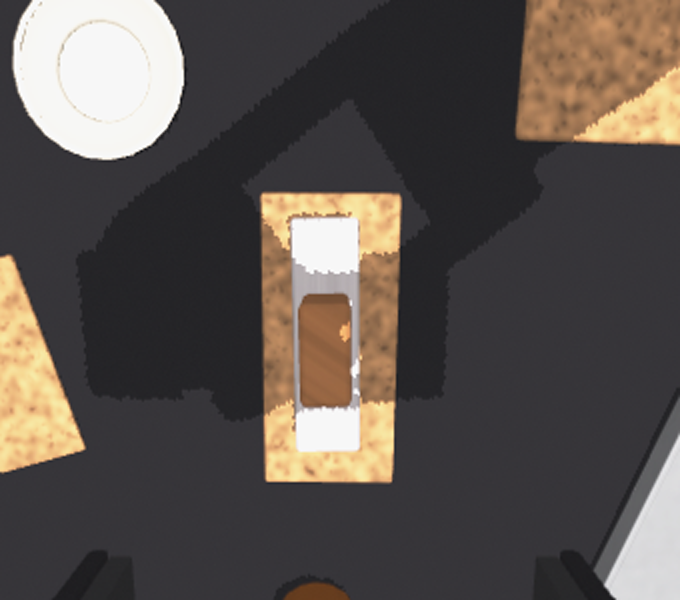

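```bash
cat > f.py <<'E'
from h import *
def rep(n,zpx,z,c,o,off=(150,0),s=2):
    w=toworld(c,np.array(zpx)/s+np.array(off),z,o)
    L=[np.linalg.norm(w[i]-w[(i+1)%4]).round(4) for i in range(4)]
    d=w[2]+w[3]-w[0]-w[1]; print(n,w.mean(0).round(4),L,'long ang',np.arctan2(d[1],d[0]).round(4))
E
python3 - <<'E'
from f import *
o,c=pickle.load(open('w2.pkl','rb'))
rep('rest',[(262,193),(402,193),(392,481),(266,481)],.006,c,o)
rep('head',[(290,217),(359,217),(359,450),(297,450)],.037,c,o)
rep('grip',[(299,294),(351,294),(353,408),(300,408)],.092,c,o)
E
```

```text
rest [ 0.5529 -0.272   0.006 ] [np.float64(0.0692), np.float64(0.1491), np.float64(0.0688), np.float64(0.1491)] long ang 0.3348
head [ 0.5469 -0.2761  0.037 ] [np.float64(0.0319), np.float64(0.1114), np.float64(0.031), np.float64(0.1114)] long ang 0.3589
grip [ 0.5457 -0.2764  0.092 ] [np.float64(0.0212), np.float64(0.0474), np.float64(0.0224), np.float64(0.0474)] long ang 0.3568
```

```bash
python3 - <<'E'
from h import *
print(shift([0.546,-0.2762,0.13],yaw_y=1.928))
E
```

```text
{'shift': array([160.8,  -3.1, -26.9]), 'tooly_ang': 1.9175, 'tilt': array([ 5.e-04,  2.e-04, -1.e+00]), 'turn_deg': np.float64(-0.6)}
```

Request:
move_arm --pt "-1 80 -3.1 -27 -0.6" --pt "-1 80 -3.1 -27 -0.6" --pt "-1 120 -3.1 -27 -0.6" --pt "-1 160 -3.1 -27 -0.6" --pt "-1 161 -3.1 -27 -0.6" --pt "-1 161 -3.1 -27 -0.6" --pt "-1 161 -3.1 -27 -0.6" --newtons 60

```text
time: 4.28
position: [0.5471, -0.2785, 0.1313]
tool_rot: [-0.126, 0.695, 0.124, 0.697]
ft_force: [0.9, 0.0, 0.4]
grip_width: 0.0874
```

```bash
python3 - <<'E'
from h import *
print(shift([0.546,-0.2762,0.065],yaw_y=1.928))
E
```

```text
{'shift': array([66.3,  2.7, -0.3]), 'tooly_ang': 1.9268, 'tilt': array([ 0.0028, -0.0022, -1.    ]), 'turn_deg': np.float64(-0.07)}
```

Request:
move_arm --pt "-1 30 0 0 0" --pt "-1 45 0 0 0" --pt "-1 45 0 0 0" --pt "-1 45 0 0 0" --pt "-1 45 0 0 0"

```text
time: 4.7
position: [0.5472, -0.2796, 0.0873]
tool_rot: [-0.126, 0.695, 0.123, 0.697]
ft_force: [0.3, -0.2, 0.8]
grip_width: 0.087
```

```bash
python3 - <<'E'
from h import *
print(shift([0.546,-0.2762,0.065],yaw_y=1.928))
o,c=shot('wrist','w3.png')
E
```

```text
{'shift': array([22.3,  3.7, -0.1]), 'tooly_ang': 1.9256, 'tilt': array([ 0.0045, -0.0035, -1.    ]), 'turn_deg': np.float64(-0.14)}
```

View pics/w3.png

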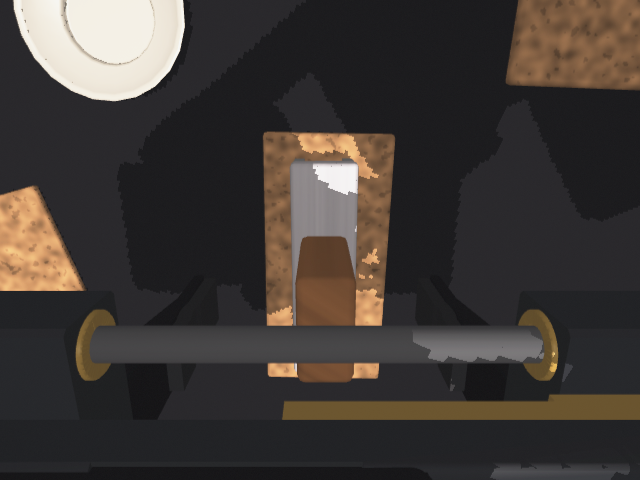

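Request:
move_arm --pt "-1 12 3.7 0 -0.1" --pt "-1 22 3.7 0 -0.1" --pt "-1 22 3.7 0 -0.1" --pt "-1 22 3.7 0 -0.1"

```text
time: 5.08
position: [0.5441, -0.2751, 0.0624]
tool_rot: [-0.125, 0.696, 0.125, 0.696]
ft_force: [0.5, 0.8, 0.1]
grip_width: 0.0863
```

```bash
python3 - <<'E'
from h import *
print(shift([0.546,-0.2762,0.065],yaw_y=1.928),robot.get_obs()['ft_force'])
E
```

```text
{'shift': array([-2.6, -1.7,  1.4]), 'tooly_ang': 1.9269, 'tilt': array([-2.e-04,  1.e-04, -1.e+00]), 'turn_deg': np.float64(-0.06)} [0.4927944  0.84138557 0.13472605]
```

Request:
move_arm --pt "-1 -2.5 -1.5 1.5 0" --pt "1 -2.5 -1.5 1.5 0" --pt "1 -2.5 -1.5 1.5 0" --pt "1 -2.5 -1.5 1.5 0" --pt "1 -2.5 -1.5 1.5 0" --pt "1 -2.5 -1.5 1.5 0" --pt "1 -2.5 -1.5 1.5 0" --pt "1 -2.5 -1.5 1.5 0" --newtons 60

```text
time: 5.75
position: [0.546, -0.2759, 0.0647]
tool_rot: [-0.125, 0.696, 0.125, 0.696]
ft_force: [-0.4, 0.2, 0.1]
grip_width: 0.0483
```

Request:
move_arm --pt "1 0 0 0 0" --pt "1 0 0 0 0" --pt "1 0 0 0 0" --pt "1 0 0 0 0"

```text
time: 6.08
position: [0.5461, -0.2761, 0.0647]
tool_rot: [-0.125, 0.696, 0.125, 0.696]
ft_force: [0.3, 1.8, -2.9]
grip_width: 0.0217
```

```bash
python3 - <<'E'
from h import *
print(shift([0.546,-0.2762,0.065],yaw_y=1.928)); o=robot.get_obs();print(o['position'],o['ft_force'],o['grip_width'])
E
```

```text
{'shift': array([-0.3, -0.1, -0.1]), 'tooly_ang': 1.9269, 'tilt': array([ 2.e-04, -2.e-04, -1.e+00]), 'turn_deg': np.float64(-0.07)}
[ 0.54610637 -0.27607906  0.0647477 ] [ 0.25448583  1.75390682 -2.86041835] 0.021659332673963205
```

Request:
move_arm --pt "1 -10 0 0 0" --pt "1 -25 0 0 0" --pt "1 -50 0 0 0" --pt "1 -80 0 0 0" --pt "1 -110 0 0 0" --pt "1 -110 0 0 0"

```text
time: 6.58
position: [0.549, -0.278, 0.1812]
tool_rot: [-0.128, 0.693, 0.122, 0.699]
ft_force: [1.5, -0.7, -1.9]
grip_width: 0.0218
```

```bash
python3 - <<'E'
from h import *
o=robot.get_obs();print(o['position'],o['ft_force'],o['moment'],o['grip_width'])
print(shift([0.573,-0.064,0.150],yaw_y=1.566))
E
```

```text
[ 0.54900778 -0.27800738  0.18115945] [ 1.45005562 -0.68837571 -1.92991984] [-0.02736762 -0.06349256  0.06138176] 0.02179267518993946
{'shift': array([ 29.9, 192.5,  97. ]), 'tooly_ang': 1.9271, 'tilt': array([ 0.0094, -0.0072, -0.9999]), 'turn_deg': np.float64(20.69)}
```

Request:
move_arm --pt "1 0 192 97 20.7" --pt "1 0 192 97 20.7" --pt "1 0 192 97 20.7" --pt "1 0 192 97 20.7" --pt "1 0 192 97 20.7" --pt "1 0 192 97 20.7" --pt "1 0 192 97 20.7" --pt "1 0 192 97 20.7"

```text
time: 7.25
position: [0.5696, -0.0616, 0.1743]
tool_rot: [0.001, 0.707, -0.001, 0.707]
ft_force: [0.0, -0.3, -3.0]
grip_width: 0.0217
```

Request:
move_arm --pt "1 30 0 0 0" --pt "1 30 0 0 0" --pt "1 30 0 0 0" --pt "1 30 0 0 0" --pt "1 30 0 0 0" --pt "1 30 0 0 0"

```text
time: 7.75
position: [0.5706, -0.0631, 0.1458]
tool_rot: [0.002, 0.706, -0.002, 0.708]
ft_force: [-0.2, -0.8, -2.7]
grip_width: 0.0219
```

```bash
python3 - <<'E'
from h import *
o=robot.get_obs();print(o['position'],o['ft_force'],o['moment'],o['grip_width'])
print(shift([0.573,-0.064,0.150],yaw_y=1.566))
o,c=shot('wrist','w4.png'); pickle.dump((o,c),open('w4.pkl','wb'))
o,c=shot('top','top1.png'); pickle.dump((o,c),open('t1.pkl','wb'))
E
```

```text
[ 0.57063734 -0.06306265  0.14577763] [-0.21055833 -0.82041976 -2.72829261] [0.02743149 0.0658318  0.01069988] 0.021890361991655154
{'shift': array([-4.2, -0.9,  2.4]), 'tooly_ang': 1.5647, 'tilt': array([ 1.9e-03, -7.0e-04, -1.0e+00]), 'turn_deg': np.float64(-0.08)}
```

View pics/w4.png

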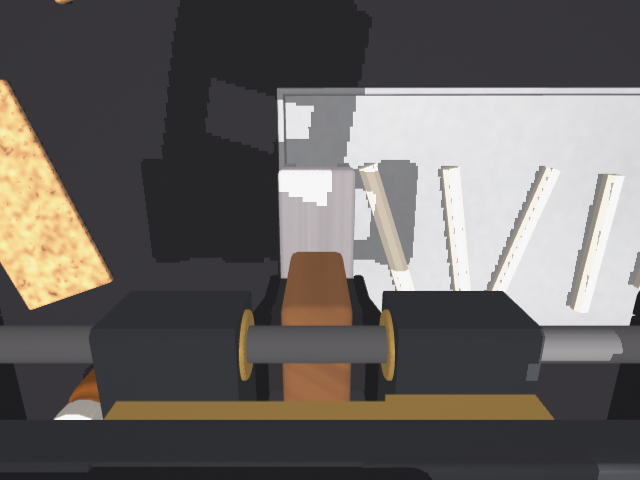

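```bash
python3 - <<'E'
from h import *
o,c=pickle.load(open('w4.pkl','rb'))
print('outer corner',toworld(c,[(278,88)],0.02,o),'inner top',toworld(c,[(285,95)],0.02,o))
print('head end',toworld(c,[(279,169),(354,169)],o['position'][2]-.0587+.031,o))
print('rod1 top',toworld(c,[(360,170),(398,268)],0.012,o))
E
```

```text
outer corner [[ 0.47899378 -0.08602905  0.02      ]] inner top [[ 0.48308657 -0.08185232  0.02      ]]
head end [[ 0.51576228 -0.07772878  0.11807763]
 [ 0.51595086 -0.04724027  0.11807763]]
rod1 top [[ 0.53047973 -0.03373927  0.012     ]
 [ 0.6005849  -0.00487005  0.012     ]]
```

Request:
move_arm --pt "1 20 3 3 -0.1" --pt "1 40 3 3 -0.1" --pt "1 60 3 3 -0.1" --pt "1 60 3 3 -0.1" --pt "1 60 3 3 -0.1" --pt "1 60 3 3 -0.1"

```text
time: 8.35
position: [0.5738, -0.0594, 0.0857]
tool_rot: [0.001, 0.707, -0.001, 0.708]
ft_force: [-0.2, -0.1, -2.0]
grip_width: 0.0217
```

```bash
python3 - <<'E'
from h import *
o=robot.get_obs();print(o['position'],o['ft_force'],o['moment'],o['grip_width'])
print(shift([0.574,-0.06,0.0645],yaw_y=1.566))
E
```

```text
[ 0.57379512 -0.05941351  0.08570535] [-0.21628773 -0.12355605 -1.97226774] [-0.01261719  0.0205521  -0.02301758] 0.021697025445417698
{'shift': array([21.2, -0.6,  0.2]), 'tooly_ang': 1.5674, 'tilt': array([ 1.7e-03, -5.0e-04, -1.0e+00]), 'turn_deg': np.float64(0.08)}
```

Request:
move_arm --pt "1 8 0 0 0" --pt "1 15 0 0 0" --pt "1 20 0 0 0" --pt "1 20.5 0 0 0" --pt "1 20.5 0 0 0"

```text
time: 8.77
position: [0.5727, -0.0591, 0.0638]
tool_rot: [0.001, 0.707, -0.001, 0.707]
ft_force: [0.2, -0.6, -2.6]
grip_width: 0.0216
```

```bash
python3 - <<'E'
from h import *
o=robot.get_obs();print(o['position'],o['ft_force'],o['moment'],o['grip_width'])
print(shift([0.574,-0.06,0.0645],yaw_y=1.566))
E
```

```text
[ 0.57265667 -0.05909611  0.06377601] [ 0.20310018 -0.6409672  -2.63173395] [ 0.03693919  0.07141726 -0.04243863] 0.021552719332672762
{'shift': array([-0.7, -0.9,  1.3]), 'tooly_ang': 1.5674, 'tilt': array([-1.e-03,  3.e-04, -1.e+00]), 'turn_deg': np.float64(0.08)}
```

Request:
move_arm --pt "1 -0.5 3 1 0" --pt "1 -0.5 6.5 1 0" --pt "1 -0.5 10 1 0" --pt "1 -0.5 13.5 1 0" --pt "1 -0.5 17 1 0" --pt "1 -0.5 20.5 1 0" --pt "1 -0.5 24 1 0" --pt "1 -0.5 27.5 1 0"

```text
time: 9.43
position: [0.5741, -0.0313, 0.0648]
tool_rot: [0.001, 0.707, -0.001, 0.707]
ft_force: [0.6, -0.5, -3.4]
grip_width: 0.0217
```

Request:
move_arm --pt "1 0 3.5 0 0" --pt "1 0 7 0 0" --pt "1 0 10.5 0 0" --pt "1 0 14 0 0" --pt "1 0 17.5 0 0" --pt "1 0 21 0 0" --pt "1 0 24.5 0 0" --pt "1 0 28 0 0"

```text
time: 10.1
position: [0.5742, -0.0034, 0.0647]
tool_rot: [0.001, 0.707, -0.001, 0.707]
ft_force: [-0.1, -0.7, -2.1]
grip_width: 0.0221
```

```bash
python3 - <<'E'
from h import *
o=robot.get_obs();print(o['position'],o['ft_force'],o['moment'],o['grip_width'])
print(shift([0.574,-0.06,0.0645],yaw_y=1.566))
o,c=shot('wrist','w5.png')
E
```

```text
[ 0.57420676 -0.00339237  0.06471751] [-0.14165424 -0.68216014 -2.07913999] [-0.09432706  0.00221     0.01084711] 0.022140455241583434
{'shift': array([  0.2, -56.6,  -0. ]), 'tooly_ang': 1.5673, 'tilt': array([-0.e+00, -1.e-04, -1.e+00]), 'turn_deg': np.float64(0.08)}
```

View pics/w5.png

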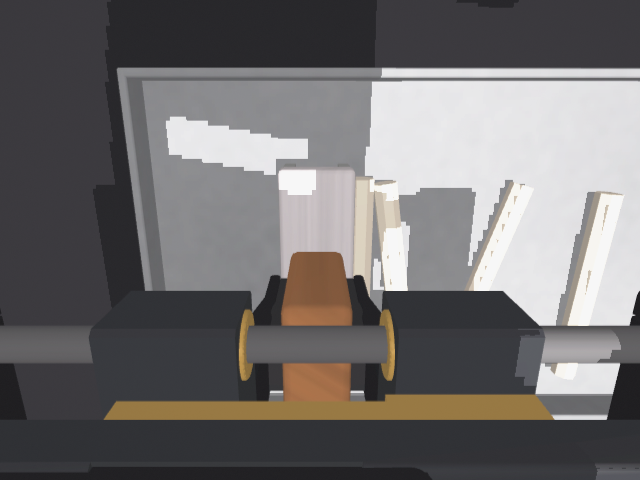

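Request:
move_arm --pt "1 0 3.5 0 0" --pt "1 0 7 0 0" --pt "1 0 10.5 0 0" --pt "1 0 14 0 0" --pt "1 0 17.5 0 0" --pt "1 0 21 0 0" --pt "1 0 24.5 0 0" --pt "1 0 28 0 0"

```text
time: 10.82
position: [0.5743, 0.0247, 0.0647]
tool_rot: [0.001, 0.707, -0.001, 0.707]
ft_force: [0.6, 0.1, -3.3]
grip_width: 0.0213
```

Request:
move_arm --pt "1 0 3.5 0 0" --pt "1 0 7 0 0" --pt "1 0 10.5 0 0" --pt "1 0 14 0 0" --pt "1 0 17.5 0 0" --pt "1 0 21 0 0" --pt "1 0 24.5 0 0" --pt "1 0 28 0 0"

```text
time: 11.48
position: [0.5744, 0.0526, 0.0647]
tool_rot: [0.001, 0.707, -0.001, 0.707]
ft_force: [0.0, -1.3, -2.7]
grip_width: 0.0217
```

```bash
python3 - <<'E'
from h import *
o=robot.get_obs();print(o['position'],o['ft_force'],o['moment'],o['grip_width'])
print(shift([0.574,-0.06,0.0645],yaw_y=1.566))
o,c=shot('wrist','w6.png'); pickle.dump((o,c),open('w6.pkl','wb'))
E
```

```text
[0.57440477 0.05261595 0.06473939] [ 0.03708889 -1.29712942 -2.68859578] [-0.10054696 -0.04002305 -0.0436579 ] 0.02170889518050981
{'shift': array([   0.2, -112.6,   -0. ]), 'tooly_ang': 1.5673, 'tilt': array([ 0., -0., -1.]), 'turn_deg': np.float64(0.08)}
```

View pics/w6.png

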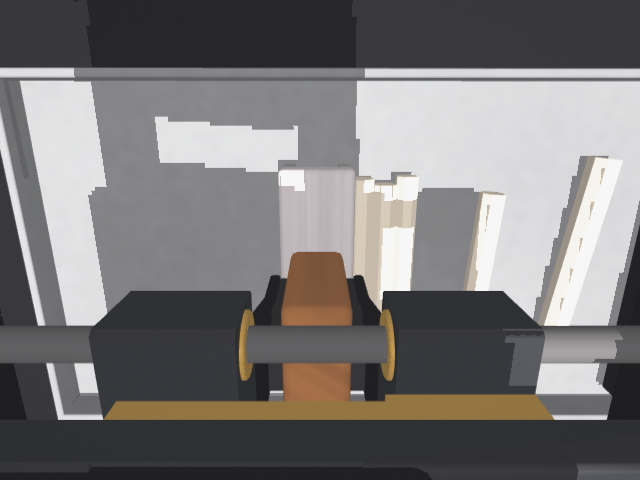

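Rods gather parallel at the rake (three at columns 355–417). Continue to the creep start.

Request:
move_arm --pt "1 0 3.2 0 0" --pt "1 0 6.4 0 0" --pt "1 0 9.6 0 0" --pt "1 0 12.8 0 0" --pt "1 0 16 0 0" --pt "1 0 19.2 0 0" --pt "1 0 22.4 0 0" --pt "1 0 25.6 0 0"

```text
time: 12.2
position: [0.5745, 0.0782, 0.0647]
tool_rot: [0.001, 0.707, -0.001, 0.707]
ft_force: [0.1, 0.2, -3.2]
grip_width: 0.022
```

Request:
move_arm --pt "1 0 3.2 0 0" --pt "1 0 6.4 0 0" --pt "1 0 9.6 0 0" --pt "1 0 12.8 0 0" --pt "1 0 16 0 0" --pt "1 0 19.2 0 0" --pt "1 0 22.4 0 0" --pt "1 0 25 0 0"

```text
time: 12.87
position: [0.5745, 0.1033, 0.0647]
tool_rot: [0.001, 0.707, -0.001, 0.707]
ft_force: [-0.8, -1.2, -2.3]
grip_width: 0.0215
```

```bash
python3 - <<'E'
from h import *
o=robot.get_obs();print(o['position'],o['ft_force'],o['moment'],o['grip_width'])
o,c=shot('wrist','w7.png'); pickle.dump((o,c),open('w7.pkl','wb'))
E
```

```text
[0.57454187 0.10326419 0.06473071] [-0.77584551 -1.16940406 -2.29245992] [-0.15987855  0.01509261  0.02283097] 0.02149510302407385
```

View pics/w7.png

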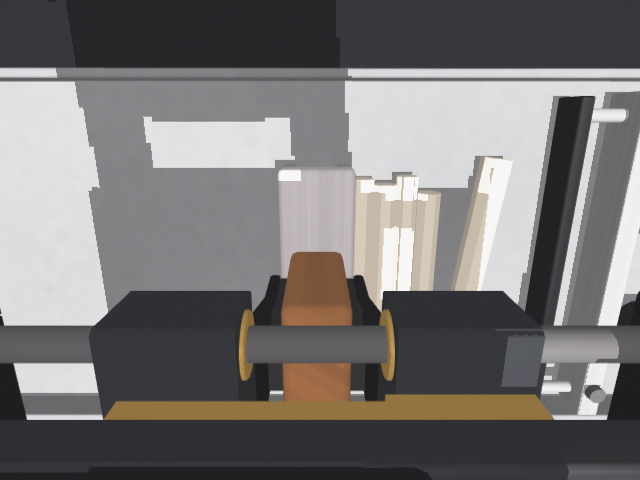

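Request:
move_arm --pt "1 0 0.8 0 0" --pt "1 0 1.6 0 0" --pt "1 0 2.4 0 0" --pt "1 0 3.2 0 0" --pt "1 0 4 0 0" --pt "1 0 4.8 0 0" --pt "1 0 5.6 0 0" --pt "1 0 6.4 0 0"

```text
time: 13.58
position: [0.5746, 0.1093, 0.0647]
tool_rot: [0.001, 0.707, -0.001, 0.707]
ft_force: [-0.0, -0.6, -2.6]
grip_width: 0.0221
```

Request:
move_arm --pt "1 0 0.8 0 0" --pt "1 0 1.6 0 0" --pt "1 0 2.4 0 0" --pt "1 0 3.2 0 0" --pt "1 0 4 0 0" --pt "1 0 4.8 0 0" --pt "1 0 5.6 0 0" --pt "1 0 6.4 0 0"

```text
time: 14.25
position: [0.5746, 0.1158, 0.0647]
tool_rot: [0.001, 0.707, -0.001, 0.707]
ft_force: [-0.4, -0.8, -2.1]
grip_width: 0.0219
```

```bash
python3 - <<'E'
from h import *
o=robot.get_obs();print(o['position'],o['ft_force'],o['moment'],o['grip_width'])
o,c=shot('wrist','w8.png'); pickle.dump((o,c),open('w8.pkl','wb'))
E
```

```text
[0.57459774 0.11576769 0.06471945] [-0.35521395 -0.81899206 -2.05463782] [-0.19550844  0.00218471 -0.01559752] 0.021878690564958
```

View pics/w8.png

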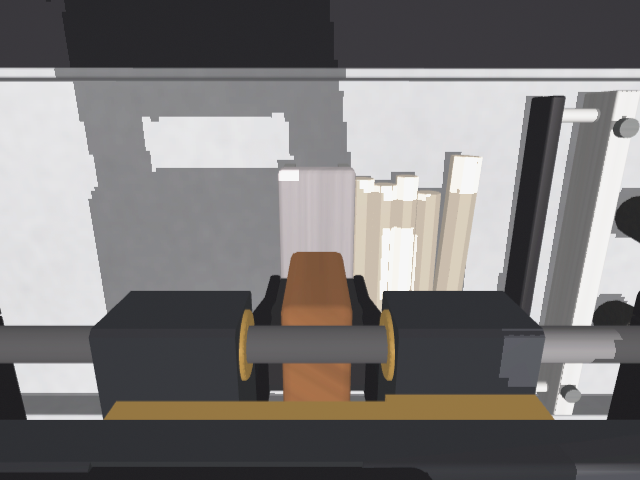

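Request:
move_arm --pt "1 0 0.8 0 0" --pt "1 0 1.6 0 0" --pt "1 0 2.4 0 0" --pt "1 0 3.2 0 0" --pt "1 0 4 0 0" --pt "1 0 4.8 0 0" --pt "1 0 5.6 0 0" --pt "1 0 6.4 0 0"

```text
time: 14.97
position: [0.5746, 0.1222, 0.0647]
tool_rot: [0.001, 0.707, -0.001, 0.707]
ft_force: [-0.2, -1.7, -2.9]
grip_width: 0.0219
```

Request:
move_arm --pt "1 0 0.8 0 0" --pt "1 0 1.6 0 0" --pt "1 0 2.4 0 0" --pt "1 0 3.2 0 0" --pt "1 0 4 0 0" --pt "1 0 4.8 0 0"

```text
time: 15.47
position: [0.5747, 0.127, 0.0647]
tool_rot: [0.001, 0.707, -0.001, 0.707]
ft_force: [0.3, -1.2, -2.9]
grip_width: 0.0218
```

```bash
python3 - <<'E'
from h import *
o=robot.get_obs();print(o['position'],o['ft_force'],o['moment'],o['grip_width'])
o,c=shot('wrist','w9.png'); pickle.dump((o,c),open('w9.pkl','wb'))
E
```

```text
[0.57465996 0.12696754 0.06472402] [ 0.29951984 -1.16609504 -2.91201763] [-0.20303378  0.01764925  0.00729241] 0.021754274748396953
```

View pics/w9.png

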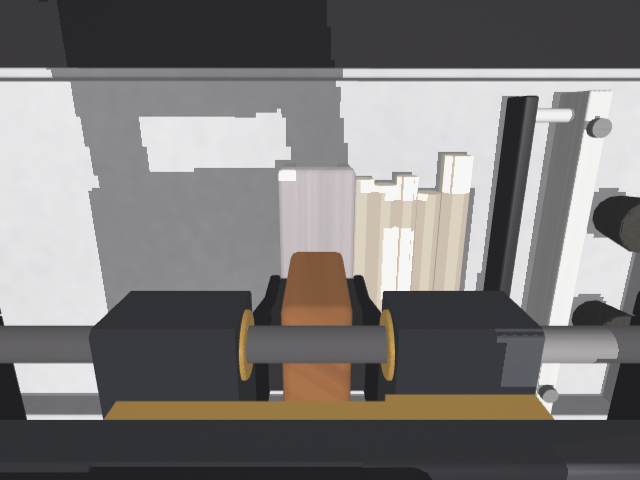

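```bash
python3 - <<'E'
from h import *
o,c=pickle.load(open('w9.pkl','rb'))
print('rod edge',toworld(c,[(473,157)],.016,o),'bar',toworld(c,[(503,97),(484,288)],.022,o))
E
```

```text
rod edge [[0.51735291 0.19852181 0.016     ]] bar [[0.49175539 0.20629723 0.022     ]
 [0.57928275 0.20808574 0.022     ]]
```

Request:
move_arm --pt "1 0 0.7 0 0" --pt "1 0 1.4 0 0" --pt "1 0 2.1 0 0" --pt "1 0 2.8 0 0" --pt "1 0 3.5 0 0" --pt "1 0 4.2 0 0"

```text
time: 16.02
position: [0.5747, 0.1311, 0.0647]
tool_rot: [0.001, 0.707, -0.001, 0.707]
ft_force: [0.6, -1.3, -3.1]
grip_width: 0.0215
```

Request:
move_arm --pt "1 0 0.7 0 0" --pt "1 0 1.4 0 0"

```text
time: 16.18
position: [0.5747, 0.1326, 0.0647]
tool_rot: [0.001, 0.707, -0.001, 0.707]
ft_force: [-0.1, -1.5, -2.0]
grip_width: 0.0216
```

Request:
move_arm --pt "1 0 0.5 0 0" --pt "1 0 1.0 0 0"

```text
time: 16.35
position: [0.5747, 0.1336, 0.0647]
tool_rot: [0.001, 0.707, -0.001, 0.707]
ft_force: [0.5, -1.4, -2.5]
grip_width: 0.0222
```

```bash
python3 - <<'E'
from h import *
o=robot.get_obs();print(o['position'],o['ft_force'],o['moment'],o['grip_width'])
E
```

```text
[0.57466303 0.13357113 0.0647227 ] [ 0.50467675 -1.37581539 -2.50521022] [-0.17023803 -0.0146206  -0.01193126] 0.0222260808426075
```

Request:
move_arm --pt "1 0 0.4 0 0" --pt "1 0 0.8 0 0"

```text
time: 16.52
position: [0.5747, 0.1343, 0.0647]
tool_rot: [0.001, 0.707, -0.001, 0.707]
ft_force: [0.7, -0.7, -2.4]
grip_width: 0.0213
```

Request:
move_arm --pt "1 0 0.4 0 0" --pt "1 0 0.8 0 0"

```text
time: 16.68
position: [0.5747, 0.1351, 0.0647]
tool_rot: [0.001, 0.707, -0.001, 0.707]
ft_force: [-0.6, -1.0, -2.4]
grip_width: 0.0218
```

Request:
move_arm --pt "1 0 0.3 0 0" --pt "1 0 0.6 0 0"

```text
time: 16.85
position: [0.5747, 0.1357, 0.0647]
tool_rot: [0.001, 0.707, -0.001, 0.707]
ft_force: [0.7, -0.7, -2.8]
grip_width: 0.0216
```

Request:
move_arm --pt "1 0 0.3 0 0" --pt "1 0 0.6 0 0"

```text
time: 17.02
position: [0.5747, 0.1363, 0.0647]
tool_rot: [0.001, 0.707, -0.001, 0.707]
ft_force: [-0.9, -0.5, -2.6]
grip_width: 0.0219
```

Request:
move_arm --pt "1 0 0.3 0 0" --pt "1 0 0.6 0 0"

```text
time: 17.18
position: [0.5747, 0.1369, 0.0647]
tool_rot: [0.001, 0.707, -0.001, 0.707]
ft_force: [0.4, -1.0, -2.5]
grip_width: 0.0217
```

```bash
python3 - <<'E'
from h import *
o=robot.get_obs();print(o['position'],o['ft_force'],o['moment'],o['grip_width'])
o,c=shot('wrist','w10.png'); pickle.dump((o,c),open('w10.pkl','wb'))
E
```

```text
[0.5746958  0.13691778 0.06472419] [ 0.42067031 -1.02353548 -2.45527261] [-0.2252869  -0.04275167  0.01622176] 0.021667943255813327
```

View pics/w10.png

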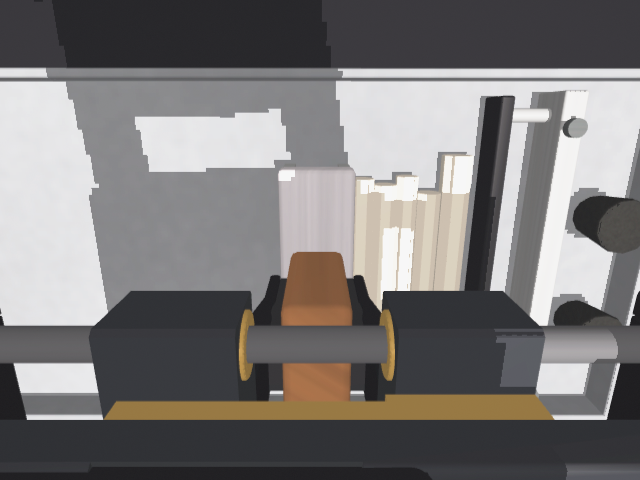

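Request:
move_arm --pt "1 0 0.3 0 0" --pt "1 0 0.6 0 0"

```text
time: 17.4
position: [0.5747, 0.1375, 0.0647]
tool_rot: [0.001, 0.707, -0.001, 0.707]
ft_force: [0.3, -1.5, -3.0]
grip_width: 0.0216
```

Request:
move_arm --pt "1 0 0.3 0 0" --pt "1 0 0.6 0 0"

```text
time: 17.57
position: [0.5747, 0.1381, 0.0648]
tool_rot: [0.001, 0.707, -0.001, 0.707]
ft_force: [-0.4, -0.6, -3.5]
grip_width: 0.0215
```

Request:
move_arm --pt "1 0 0.3 0 0" --pt "1 0 0.6 0 0"

```text
time: 17.73
position: [0.5747, 0.1387, 0.0647]
tool_rot: [0.001, 0.707, -0.001, 0.707]
ft_force: [0.5, -0.7, -3.5]
grip_width: 0.0222
```

Request:
move_arm --pt "1 0 0.3 0 0" --pt "1 0 0.6 0 0"

```text
time: 17.9
position: [0.5747, 0.1393, 0.0647]
tool_rot: [0.001, 0.707, -0.001, 0.707]
ft_force: [-0.1, -1.6, -1.3]
grip_width: 0.0214
```

Request:
move_arm --pt "1 0 0.3 0 0" --pt "1 0 0.6 0 0"

```text
time: 18.07
position: [0.5747, 0.1399, 0.0647]
tool_rot: [0.001, 0.707, -0.001, 0.707]
ft_force: [0.0, -1.3, -2.5]
grip_width: 0.0214
```

Request:
move_arm --pt "1 0 0.3 0 0" --pt "1 0 0.6 0 0"

```text
time: 18.23
position: [0.5747, 0.1405, 0.0647]
tool_rot: [0.001, 0.707, -0.001, 0.707]
ft_force: [-0.1, -0.3, -2.0]
grip_width: 0.0215
```

```bash
python3 - <<'E'
from h import *
o,c=shot('wrist'); pickle.dump((o,c),open('w11.pkl','wb'))
print(o['position'],o['ft_force'],o['moment'])
im=c['image'][80:300,260:600,::-1]
cv2.imwrite('pics/w11.png',cv2.resize(im,None,fx=2.3,fy=2.3,interpolation=cv2.INTER_CUBIC))
E
```

```text
[0.57470786 0.14050784 0.06473795] [-0.091427   -0.32209529 -1.97592999] [-0.2429617   0.00217277  0.0042936 ]
```

View pics/w11.png

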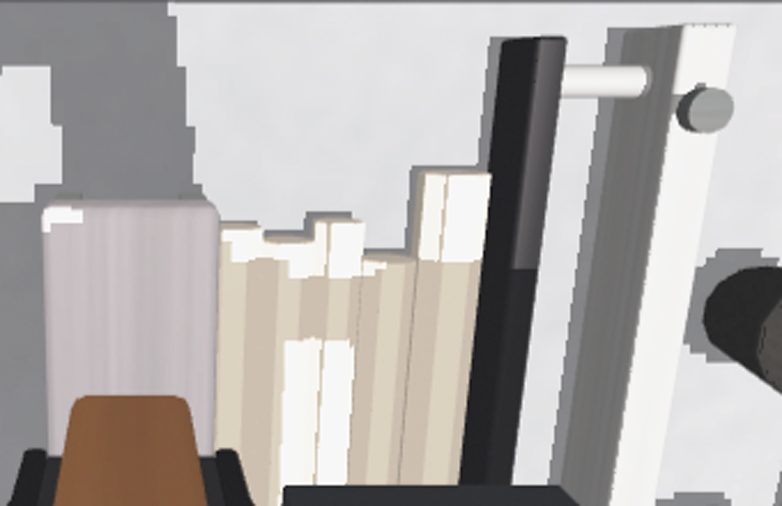

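Request:
move_arm --pt "1 0 0.2 0 0" --pt "1 0 0.4 0 0"

```text
time: 18.45
position: [0.5747, 0.1409, 0.0647]
tool_rot: [0.001, 0.707, -0.001, 0.707]
ft_force: [-0.0, -2.3, -2.2]
grip_width: 0.0219
```

Request:
move_arm --pt "1 0 0.2 0 0" --pt "1 0 0.4 0 0"

```text
time: 18.62
position: [0.5747, 0.1413, 0.0647]
tool_rot: [0.001, 0.707, -0.001, 0.707]
ft_force: [0.0, -0.6, -2.3]
grip_width: 0.0216
```

Request:
move_arm --pt "1 0 0.2 0 0" --pt "1 0 0.4 0 0"

```text
time: 18.78
position: [0.5747, 0.1417, 0.0647]
tool_rot: [0.001, 0.707, -0.001, 0.707]
ft_force: [0.3, -0.9, -3.5]
grip_width: 0.0217
```

Request:
move_arm --pt "1 0 0.2 0 0" --pt "1 0 0.4 0 0"

```text
time: 18.95
position: [0.5747, 0.1421, 0.0647]
tool_rot: [0.001, 0.707, -0.001, 0.707]
ft_force: [-0.5, -1.7, -3.0]
grip_width: 0.0216
```

Request:
move_arm --pt "1 0 0.2 0 0" --pt "1 0 0.4 0 0"

```text
time: 19.12
position: [0.5747, 0.1424, 0.0647]
tool_rot: [0.001, 0.707, -0.001, 0.707]
ft_force: [0.7, -1.8, -2.5]
grip_width: 0.0214
```

Request:
move_arm --pt "1 0 0.2 0 0" --pt "1 0 0.4 0 0"

```text
time: 19.28
position: [0.5747, 0.1425, 0.0647]
tool_rot: [0.001, 0.707, -0.001, 0.707]
ft_force: [-0.6, -4.2, -2.4]
grip_width: 0.0216
```

```bash
python3 - <<'E'
from h import *
o=robot.get_obs();print(o['position'],o['ft_force'],o['moment'])
E
```

```text
[0.57470074 0.1424879  0.06473836] [-0.59082216 -4.18727044 -2.39367552] [-0.73257978 -0.03468625 -0.074291  ]
```

Request:
move_arm --pt "1 0 0.15 0 0" --pt "1 0 0.2 0 0" --pt "1 0 0.2 0 0"

```text
time: 19.53
position: [0.5747, 0.1425, 0.0647]
tool_rot: [0.001, 0.707, -0.001, 0.707]
ft_force: [0.5, -4.9, -1.0]
grip_width: 0.0218
```

```bash
python3 - <<'E'
from h import *
o=robot.get_obs();print(o['position'],o['ft_force'],o['moment'])
E
```

```text
[0.57467919 0.14253464 0.06473212] [ 0.48222923 -4.9217793  -1.03471772] [-1.07023399  0.03133407 -0.01521256]
```

Request:
move_arm --pt "1 0 0.1 0 0" --pt "1 0 0.2 0 0" --pt "1 0 0.2 0 0"

```text
time: 19.78
position: [0.5747, 0.1425, 0.0647]
tool_rot: [0.001, 0.707, -0.001, 0.707]
ft_force: [0.1, -5.7, -1.5]
grip_width: 0.0217
```

```bash
python3 - <<'E'
from h import *
o=robot.get_obs();print(o['position'],o['ft_force'],o['moment'])
E
```

```text
[0.57469146 0.14253926 0.06474912] [ 0.08360625 -5.68773826 -1.47351431] [-1.18853042  0.03311269 -0.05493158]
```

Request:
move_arm --pt "1 0 0.1 0 0" --pt "1 0 0.2 0 0" --pt "1 0 0.2 0 0" --pt "1 0 0.2 0 0"

```text
time: 20.12
position: [0.5747, 0.1426, 0.0648]
tool_rot: [0.001, 0.707, -0.002, 0.707]
ft_force: [-0.4, -6.4, -2.2]
grip_width: 0.0216
```

```bash
python3 - <<'E'
from h import *
o=robot.get_obs();print(o['position'],o['ft_force'],o['moment'])
E
```

```text
[0.57469524 0.14259935 0.06476589] [-0.38780819 -6.37788179 -2.20906996] [-1.26388738  0.04465833 -0.01917514]
```

Request:
move_arm --pt "1 0 0.15 0 0" --pt "1 0 0.3 0 0" --pt "1 0 0.4 0 0" --pt "1 0 0.4 0 0"

```text
time: 20.45
position: [0.5747, 0.1427, 0.0648]
tool_rot: [0.0, 0.707, -0.002, 0.707]
ft_force: [-0.6, -7.5, -1.3]
grip_width: 0.0215
```

```bash
python3 - <<'E'
from h import *
o=robot.get_obs();print(o['position'],o['ft_force'],o['moment'])
E
```

```text
[0.57470914 0.14267156 0.0647645 ] [-0.60371791 -7.47116489 -1.25197537] [-1.49006355  0.03989902 -0.07177785]
```

Request:
move_arm --pt "1 0 0.15 0 0" --pt "1 0 0.3 0 0" --pt "1 0 0.45 0 0" --pt "1 0 0.45 0 0"

```text
time: 20.78
position: [0.5747, 0.1427, 0.0648]
tool_rot: [-0.0, 0.707, -0.002, 0.707]
ft_force: [-0.3, -8.7, -1.9]
grip_width: 0.0218
```

```bash
python3 - <<'E'
from h import *
o=robot.get_obs();print(o['position'],o['ft_force'],o['moment'])
E
```

```text
[0.57472239 0.14270346 0.06478344] [-0.31150117 -8.74547073 -1.93376002] [-1.80556414 -0.00291287 -0.13356882]
```

Request:
move_arm --pt "1 0 0.1 0 0" --pt "1 0 0.1 0 0" --pt "1 0 0.1 0 0" --pt "1 0 0.1 0 0" --pt "1 0 0.1 0 0" --pt "1 0 0.1 0 0" --pt "1 0 0.1 0 0" --pt "1 0 0.1 0 0"

```text
time: 21.45
position: [0.5747, 0.1427, 0.0648]
tool_rot: [-0.0, 0.707, -0.002, 0.707]
ft_force: [-1.3, -8.7, -1.8]
grip_width: 0.0217
```

```bash
python3 - <<'E'
from h import *
o=robot.get_obs();print(o['position'],o['ft_force'],o['moment'],o['tool_rot'])
o,c=shot('wrist'); pickle.dump((o,c),open('w12.pkl','wb'))
im=c['image'][80:300,260:600,::-1]
cv2.imwrite('pics/w12.png',cv2.resize(im,None,fx=2.3,fy=2.3,interpolation=cv2.INTER_CUBIC))
o=robot.get_obs();print(o['position'],o['ft_force'],o['moment'])
E
```

```text
[0.57473445 0.14272424 0.06476414] [-1.29182624 -8.65387529 -1.78456815] [-1.83971407  0.04489223 -0.04623952] [-5.72539068e-05  7.07256240e-01 -1.83493636e-03  7.06954907e-01]
[0.57468506 0.14273644 0.06475718] [-1.78140395 -8.92118049 -0.97715243] [-1.88860899 -0.01387955 -0.09571122]
```

View pics/w12.png

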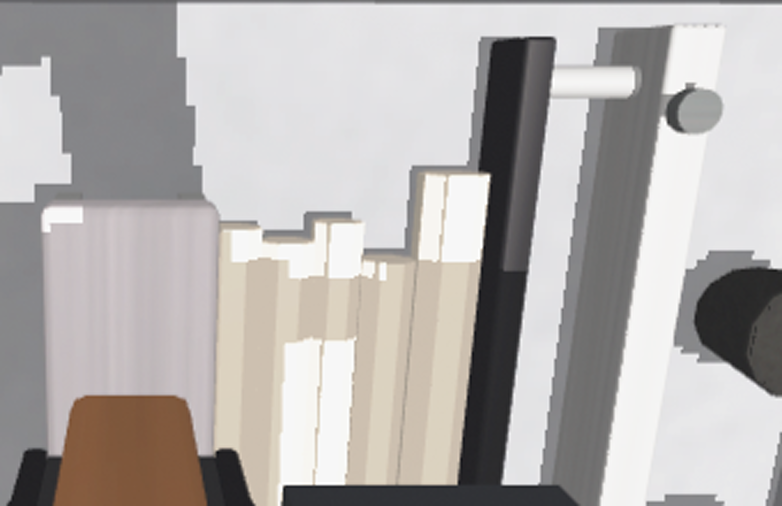

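Request:
move_arm --pt "1 0 0.1 0 0" --pt "1 0 0.2 0 0" --pt "1 0 0.2 0 0" --pt "1 0 0.2 0 0" --pt "1 0 0.2 0 0" --pt "1 0 0.2 0 0" --pt "1 0 0.2 0 0" --pt "1 0 0.2 0 0"

```text
time: 22.17
position: [0.5747, 0.1428, 0.0648]
tool_rot: [-0.0, 0.707, -0.002, 0.707]
ft_force: [-0.1, -10.3, -2.6]
grip_width: 0.0218
```

Request:
move_arm --pt "1 0 -0.4 0 0" --pt "1 0 -1 0 0" --pt "1 0 -1.8 0 0" --pt "1 0 -2.8 0 0" --pt "1 0 -4 0 0" --pt "1 0 -6 0 0" --pt "1 0 -9 0 0" --pt "1 0 -12 0 0"

```text
time: 22.83
position: [0.5746, 0.1328, 0.0647]
tool_rot: [0.001, 0.707, -0.001, 0.707]
ft_force: [-0.3, -0.3, -2.1]
grip_width: 0.0218
```

```bash
python3 - <<'E'
from h import *
o,c=shot('wrist','w13.png'); pickle.dump((o,c),open('w13.pkl','wb'))
print(o['position'],o['ft_force'],o['moment'])
E
```

```text
[0.57464192 0.13284962 0.06468626] [-0.34322019 -0.31587777 -2.05006264] [ 0.03079217  0.00906722 -0.01640431]
```

View pics/w13.png

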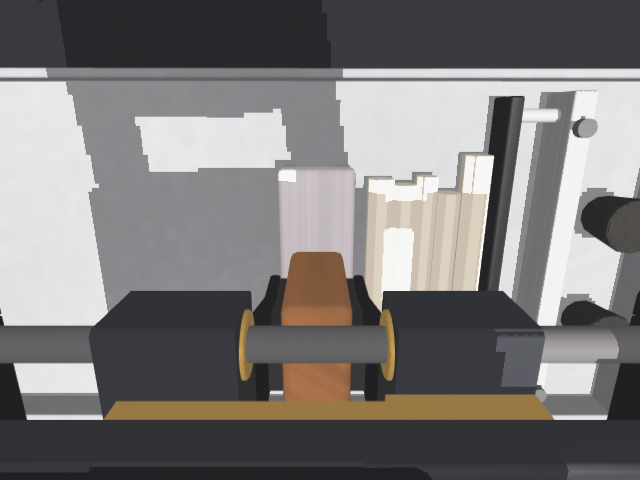

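Request:
move_arm --pt "1 0 -6 0 0" --pt "1 0 -14 0 0" --pt "1 0 -22 0 0" --pt "1 0 -30 0 0" --pt "1 0 -38 0 0" --pt "1 0 -42 0 0" --pt "1 0 -44 0 0" --pt "1 0 -44 0 0"

```text
time: 23.55
position: [0.5746, 0.0879, 0.0647]
tool_rot: [0.002, 0.707, -0.002, 0.707]
ft_force: [-0.4, 0.5, -3.5]
grip_width: 0.0219
```

Request:
move_arm --pt "1 -10 0 0 0" --pt "1 -30 0 0 0" --pt "1 -60 0 0 0" --pt "1 -90 0 0 0" --pt "1 -120 0 0 0" --pt "1 -120 0 0 0" --pt "1 -120 0 0 0"

```text
time: 24.13
position: [0.5757, 0.0891, 0.1872]
tool_rot: [0.001, 0.705, -0.001, 0.709]
ft_force: [-0.1, -0.3, -3.7]
grip_width: 0.0217
```

```bash
python3 - <<'E'
from h import *
o,c=shot('wrist','w14.png'); pickle.dump((o,c),open('w14.pkl','wb'))
print(o['position'],o['ft_force'],o['moment'])
print(shift([0.549,-0.2745,0.16],yaw_y=np.pi/2+.342))
E
```

```text
[0.57566989 0.08913241 0.18722091] [-0.05450819 -0.34295528 -3.70160883] [ 0.02723028 -0.00679921 -0.04811181]
{'shift': array([  25.3, -363.7,  -24.2]), 'tooly_ang': 1.568, 'tilt': array([ 7.e-04,  0.e+00, -1.e+00]), 'turn_deg': np.float64(-19.76)}
```

View pics/w14.png

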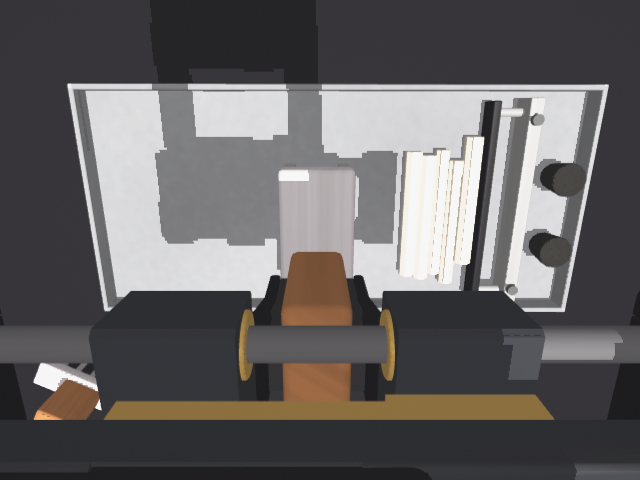

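Request:
move_arm --pt "1 0 -364 -24 -19.8" --pt "1 0 -364 -24 -19.8" --pt "1 0 -364 -24 -19.8" --pt "1 0 -364 -24 -19.8" --pt "1 0 -364 -24 -19.8" --pt "1 0 -364 -24 -19.8" --pt "1 0 -364 -24 -19.8" --pt "1 0 -364 -24 -19.8"

```text
time: 24.85
position: [0.5502, -0.237, 0.1823]
tool_rot: [-0.119, 0.698, 0.122, 0.695]
ft_force: [1.1, -0.9, -2.8]
grip_width: 0.022
```

```bash
python3 - <<'E'
from h import *
print(shift([0.549,-0.2745,0.16],yaw_y=np.pi/2+.342))
E
```

```text
{'shift': array([ 22.2, -35.1, -13.6]), 'tooly_ang': 1.9129, 'tilt': array([-0.0043,  0.0031, -1.    ]), 'turn_deg': np.float64(0.01)}
```

Request:
move_arm --pt "1 10 -32 -13 0" --pt "1 20 -32 -13 0" --pt "1 22 -32 -13 0" --pt "1 22 -32 -13 0" --pt "1 22 -32 -13 0" --pt "1 22 -32 -13 0"

```text
time: 25.35
position: [0.5505, -0.2688, 0.1625]
tool_rot: [-0.121, 0.697, 0.121, 0.696]
ft_force: [0.3, 0.1, -2.3]
grip_width: 0.0216
```

```bash
python3 - <<'E'
from h import *
o,c=shot('wrist','w15.png'); pickle.dump((o,c),open('w15.pkl','wb'))
print(o['position'],o['joint_velocities'].round(3))
print(shift([0.549,-0.2745,0.09],yaw_y=np.pi/2+.342))
E
```

```text
[ 0.55049821 -0.2688156   0.16245606] [ 0.001 -0.012 -0.012 -0.003 -0.001 -0.001]
{'shift': array([72.9, -4.6, -3.5]), 'tooly_ang': 1.9151, 'tilt': array([-2.e-04,  3.e-04, -1.e+00]), 'turn_deg': np.float64(0.13)}
```

View pics/w15.png

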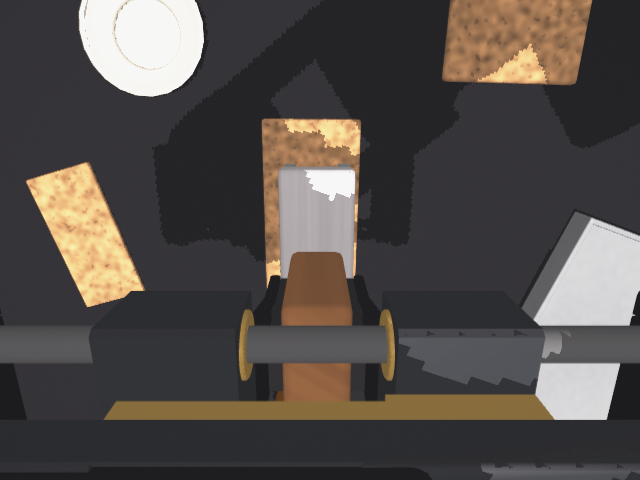

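```bash
python3 - <<'E'
from h import *
o,c=pickle.load(open('w15.pkl','rb'))
w=toworld(c,[(262,119.5),(361,120),(266,272)],.006,o); print(w.round(4))
m=(w[0]+w[1])/2; u=(w[2]-w[0]);u/=np.linalg.norm(u); v=w[1]-w[0]
print('len',np.linalg.norm(v),'ang',np.arctan2(u[1],u[0]),np.arctan2(v[1],v[0])-np.pi/2,'centre',m+u*.075)
E
```

```text
[[ 0.4947 -0.3293  0.006 ]
 [ 0.4717 -0.264   0.006 ]
 [ 0.6026 -0.2919  0.006 ]]
len 0.06922889134586774 ang 0.33346138986561313 0.33888592817740193 centre [ 0.55404879 -0.27211323  0.006     ]
```

Request:
move_arm --pt "1 20 -4.1 -1 0.3" --pt "1 45 -4.1 -1 0.3" --pt "1 70 -4.1 -1 0.3" --pt "1 85 -4.1 -1 0.3" --pt "1 85 -4.1 -1 0.3" --pt "1 85 -4.1 -1 0.3" --pt "1 85 -4.1 -1 0.3"

```text
time: 25.98
position: [0.5521, -0.2749, 0.0791]
tool_rot: [-0.12, 0.696, 0.118, 0.698]
ft_force: [0.2, -0.5, -2.6]
grip_width: 0.0214
```

```bash
python3 - <<'E'
from h import *
o=robot.get_obs(); print(o['position'],o['ft_force'],o['moment'])
print(shift([0.551,-0.273,0.065],yaw_y=np.pi/2+.338))
E
```

```text
[ 0.55207115 -0.2748863   0.07910715] [ 0.17667517 -0.488761   -2.58266569] [0.05432412 0.00204294 0.01219986]
{'shift': array([14.1,  2.2, -0.4]), 'tooly_ang': 1.9087, 'tilt': array([ 0.0021, -0.0016, -1.    ]), 'turn_deg': np.float64(-0.01)}
```

Request:
move_arm --pt "1 6 1.5 0 0" --pt "1 10 1.5 0 0" --pt "1 12 1.5 0 0" --pt "1 12 1.5 0 0" --pt "1 12 1.5 0 0"

```text
time: 26.4
position: [0.5504, -0.2734, 0.0658]
tool_rot: [-0.119, 0.697, 0.119, 0.697]
ft_force: [0.1, -0.0, -2.6]
grip_width: 0.0213
```

```bash
python3 - <<'E'
from h import *
o=robot.get_obs(); print(o['position'],o['ft_force'],o['moment'])
print(shift([0.551,-0.273,0.065],yaw_y=np.pi/2+.338))
E
```

```text
[ 0.55041767 -0.27343782  0.06577374] [ 0.06559093 -0.04687045 -2.61918105] [-0.02171788  0.04873707 -0.00460329]
{'shift': array([0.8, 0.2, 0.7]), 'tooly_ang': 1.9076, 'tilt': array([-0.,  0., -1.]), 'turn_deg': np.float64(-0.07)}
```

Request:
move_arm --pt "1 0.4 0 0.5 0" --pt "1 0.8 0 0.5 0" --pt "1 1.2 0 0.5 0" --pt "1 1.2 0 0.5 0"

```text
time: 26.73
position: [0.551, -0.2734, 0.0647]
tool_rot: [-0.119, 0.697, 0.118, 0.697]
ft_force: [-0.1, 0.1, -1.6]
grip_width: 0.0214
```

Request:
move_arm --pt "1 0.3 0 0 0" --pt "1 0.5 0 0 0" --pt "1 0.5 0 0 0"

```text
time: 26.98
position: [0.5511, -0.2734, 0.0647]
tool_rot: [-0.119, 0.697, 0.118, 0.697]
ft_force: [-1.4, 0.7, 2.8]
grip_width: 0.0216
```

Request:
move_arm --pt "1 -0.4 0 0 0" --pt "0.4 -0.4 0 0 0" --pt "0.4 -0.4 0 0 0" --pt "0.0 -0.4 0 0 0" --pt "-1 -0.4 0 0 0" --pt "-1 -0.4 0 0 0" --pt "-1 -0.4 0 0 0" --pt "-1 -0.4 0 0 0"

```text
time: 27.65
position: [0.5509, -0.2732, 0.0644]
tool_rot: [-0.119, 0.697, 0.119, 0.697]
ft_force: [1.3, -0.6, 0.4]
grip_width: 0.0517
```

Request:
move_arm --pt "-1 0 0 0 0" --pt "-1 0 0 0 0" --pt "-1 0 0 0 0" --pt "-1 -5 0 0 0" --pt "-1 -15 0 0 0" --pt "-1 -30 0 0 0" --pt "-1 -60 0 0 0" --pt "-1 -90 0 0 0"

```text
time: 28.32
position: [0.5503, -0.2728, 0.1553]
tool_rot: [-0.118, 0.698, 0.119, 0.697]
ft_force: [0.5, -0.3, 0.0]
grip_width: 0.0867
```

```bash
python3 - <<'E'
from h import *
o,c=shot('wrist','w16.png'); pickle.dump((o,c),open('w16.pkl','wb'))
print(o['position'],o['ft_force'],o['grip_width'])
E
```

```text
[ 0.55028763 -0.27278685  0.15525225] [ 0.46286178 -0.33055363  0.02651383] 0.086738988721754
```

View pics/w16.png

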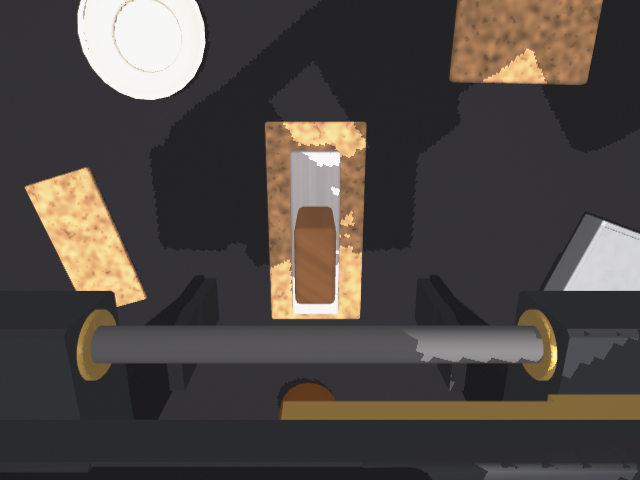

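```bash
python3 - <<'E'
from f import *
o,c=pickle.load(open('w16.pkl','rb'))
rep('rest',[(265,122),(366,122),(360,319),(272,319)],.006,c,o,(0,0),1)
rep('head',[(290.5,152),(340,152),(339,314),(293,314)],.037,c,o,(0,0),1)
E
```

```text
rest [ 0.5535 -0.2722  0.006 ] [np.float64(0.069), np.float64(0.1494), np.float64(0.0692), np.float64(0.1493)] long ang 0.3385
head [ 0.5521 -0.2727  0.037 ] [np.float64(0.0308), np.float64(0.1114), np.float64(0.0321), np.float64(0.1114)] long ang 0.3404
```

Rake stands at the rest's middle (within 1.5 mm, parallel). Retreat upward and check the tray once more.

Request:
move_arm --pt "-1 -60 0 0 0" --pt "-1 -120 0 -20 0" --pt "-1 -120 0 -20 0" --pt "-1 -120 0 -20 0" --pt "-1 -120 0 -20 0" --pt "-1 -120 0 -20 0"

```text
time: 28.87
position: [0.5317, -0.2796, 0.2749]
tool_rot: [-0.119, 0.697, 0.118, 0.697]
ft_force: [-0.3, 0.6, -0.2]
grip_width: 0.0871
```

```bash
python3 - <<'E'
from h import *
o,c=shot('top'); o2,c2=shot('side','side2.png')
print(o['position'],o['joint_velocities'].round(3))
im=c['image'][150:300,205:475,::-1]
cv2.imwrite('pics/top2z.png',cv2.resize(im,None,fx=2.9,fy=2.9,interpolation=cv2.INTER_CUBIC))
E
```

```text
[ 0.53168512 -0.27957919  0.27491308] [ 0.004  0.038  0.025 -0.001 -0.    -0.001]
```

View pics/top2z.png

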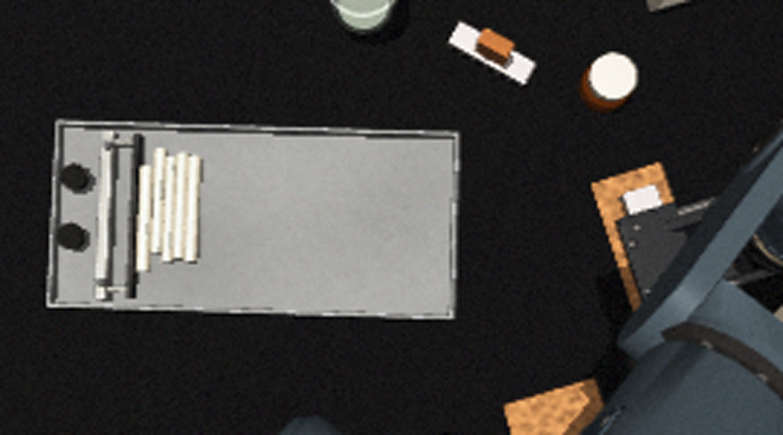

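View pics/side2.png

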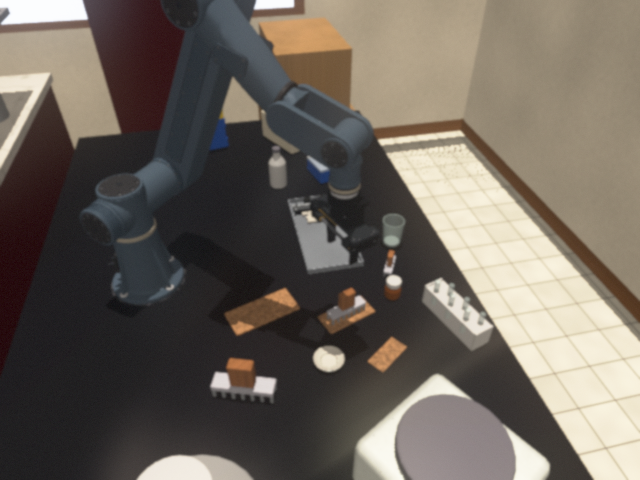

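```bash
python3 - <<'E'
from h import *
print(robot.hand_in())
E
```

```text
the job is handed in; nothing more can be done
None
```

The job is handed in: the five rods lie side by side, flat and parallel against the black stop bar, and the rake stands upright on its cork rest again. It took about 29 s of the 67 s allowed.

- **Combing:** I gripped the rake at 60 N, the gripper's limit, instead of the suggested 80 N. It did not visibly slip. I combed along the tray at about 40 mm/s, then slowed to 10 mm/s or less before the stop.
- **Pressing:** Contact came with the rake centre at y ≈ 0.1425 m. I held about 8.7 to 10.3 N at the wrist for over 1 s. Taking off about 1 N of rod drag, that is about 8 to 9 N on the stop. The force reading scatters by about ±0.7 N, so I checked it against the moment, which agreed until the last small step. I did not re-check the moment there.
- **Rods:** The wrist and top pictures after backing off show all five rods together at the bar. I judged this by eye and did not measure the angle.
- **Rake:** It stands within about 1.5 mm of the rest's centre and within 0.01 rad of its axis.
- **Bystanders:** In the views I checked, nothing else appeared to have moved.

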